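# Tighten the wooden mould's clamp to the click

## Task

Two mould clamps stand on the glass-blower's bench. On the one that holds the round wooden mould, turn the orange knob clockwise (seen from above) until its screw is tight and the knob slips, go on for one or two clicks (one click is 20 degrees of slip, one yellow tick on the dial), then stop before the third click and let go. Leave the blue knob of the iron mould's clamp as it is.

Things in the scene. Friction and masses are not known exactly. Their poses are not given: they have to be found in the camera images.
- wood_clamp_grip (a point): Grip point on the orange knob's upright axis, 169 mm above the bench. The knob is a bar 44 mm long, 16 mm thick, its flat sides clear from 148 to 181 mm up; x lies along the bar (white-striped end at +x), z up, and turns with it. Below: a black dial 72 mm across (top at 140 mm) and the bolted-down clamp's blue bridge 160 x 50 mm (top at 134 mm), over a round wooden mould. Left or right.
- wood_clamp_screw (a joint): Screw of the wooden mould's clamp (rad), grows clockwise seen from above. Turns easily (0.03 N m) to a hard stop at 1.0, where it is tight; starts 0.3 to 0.7 short of it. The black dial turns with it: its white line meets the red block on the bridge when tight.
- wood_clamp_knob (a joint): Slip of the orange knob on its screw (rad), grows clockwise; 0 at the start, the bar's white stripe in line with the dial's white line. The knob carries the screw to its stop, then slips against a steady 0.16 N m, with no bumps to feel; every 0.35 (20 degrees, one yellow tick on the dial) counts as a click. Turning back unscrews the screw.
- iron_clamp_end (a point): Top of the white-striped end of the blue knob, 20 mm out from its axis and 181 mm above the bench; x lies along the bar, the axis is 20 mm towards -x. This knob is on a second clamp, of the same size, which holds a square dark iron mould; it must stay as it is.
Not all that is in view belongs to the job. What is shaped like the part that bears wood_clamp_grip but green or purple is not meant.

How it is judged:
By the outcome, as a careful person would: the job done as asked, in the order asked, and still so for the second after the job is handed in, with the robot touching nothing.
It also fails if it takes over 38 s, if anything falls off the work surface, if the arm or the gripper's body presses on something with over 40 N, if the wrist force passes 120 N, or if a joint passes its speed limit or range.

## Robot

A 6-joint arm with a two-finger parallel gripper is mounted at the origin on the work surface. World frame = base frame: x ahead of the robot, y to its left, z up, the work surface at z = 0. Lengths are in m, angles in rad, forces in N, time in s.
With the tool pointing down it reaches from about 0.3 to 0.775 m from the base axis. Payload 14.6 kg.
Tool frame: the origin (TCP) lies midway between the tips of the shut fingers; the grasp point (between the pads) lies 19 mm behind it (ctrl.grip_depth is the distance from the TCP to the grasp point, in m); z points along the fingers, x is the direction in which the jaws open and shut, and the axes are right-handed (so a half turn about z gives the same grasp; the last joint's range is limited). The gripper opens to 94 mm and grips with 3 to 60 N. Pads are 16 mm wide; open, the fingers measure 119 mm over their backs; the gripper's body (75 mm by 177 mm) begins 78 mm behind the grasp point.
Start: joints at [-1.358, 0.3, 1.521, -0, 1.321, -0.067], TCP at [0.152, -0.529, 0.205] pointing down, gripper open.
Joint ranges: [-3.03, 3.03], [-0.79, 2.21], [0.23, 2.52], [-1.04, 4.18], [0, 3.07], [-2.55, 2.55]. Speed limits (rad/s): [2.22, 2.22, 2.57, 3.14, 3.14, 3.14].

## Interface

Orientations are given as [roll, pitch, yaw] about the fixed x, y, z axes, in that order (R = Rz(yaw) Ry(pitch) Rx(roll)).
In Python, from station import ctrl gives the robot as it stands.
- The arm moves only by the tool play_rows, never from a script. Its argument "steps" is a list that holds one entry, the list of rows, each a list of 7 numbers: the shift along the tool's x, y, z in cm, then the turn, a rotation vector about the tool's x, y, z in rad, then the opening, from 0 (shut) to 1 (fully open). In form: [[[x, y, z, ax, ay, az, hand], ...]]. A call has 1 to 20 rows; each row is the pose to reach, as a shift and turn from the pose measured when the call began, along the tool's axes at that moment; what a row does not reach only later rows make up. A row lasts 1/12 s, in which the tool goes at most 41.7 mm and 7.16 degrees, less where a joint would pass 70% of its speed; a pose out of reach is approached as far as the arm can. A call with a gripper value outside its range is refused whole. The fingers move at their own pace and stop on an object; "force" is the grip in N (left out, the last holds). Time passes only in rows, so rows that repeat a pose let the fingers close. It gives the time, the measured TCP pose, the force and the opening at its end, in the units of the state.
- ctrl.get_obs(): the state, without advancing time (a new reading comes with each control period).
- ctrl.camera(name): name is "scene" or "top" or "wrist"; returns a dict with "frame" (400x640x3 uint8, blue, green, red), "fovy" (degrees; the focal length in pixels is half the picture's height over the tangent of half this angle, whatever the lens; pixels are square), "cx", "cy" (the principal point, pixels), "world_to_cam" (4x4, takes a point from world to camera coordinates). Camera axes: x right, y up, looking along -z (the intrinsics and any distortion apply to the point x, -y, -z); pixel columns grow to the right and rows downward; lengths in m; the calibration is good to about 2 mm. A picture is of the moment at which its call begins. There is no depth.
- ctrl.hand_in(): hands the job in, once; it reports no verdict.
The state is a dict: "time_s": time; "qpos": joint angles; "joint_vel": joint speeds; "tau": joint torques, N m; "ee_pos": TCP position; "eef_rot": TCP orientation; "force": force on the tool from outside, world axes, zero at the start; "moment": the same for the moment, N m; "grip_width": finger opening in m.
Only numpy, scipy, OpenCV 4.12 (cv2) and the standard library are available. Lean on these libraries where they do the work, as an engineer would, in place of code of your own. Each camera call takes 0.05 s, during which the arm holds its last target. There are 200 camera calls.

## Working session

There is one attempt and no reset: what is moved stays moved. The work goes in short steps, Python scripts to look and compute and a tool call to move; the robot and the scene stay as the last step left them, time stands still between calls to the robot, and variables do not carry over. Pictures are saved under pics/ and viewed, about 8 in all and at most 12, crops included, and the job is handed in when it is done.

Besides the shell and the picture viewer there is one more tool, called after "Call:" as name(argument=value, ...) on one line, values as JSON. play_rows: Moves the arm, as the interface text tells. Its arguments: {"type":"object","properties":{"steps":{"type":"array"},"force":{"type":"number"}},"required":["steps"]}

```bash
ls; mkdir -p pics
cat > h.py <<'E'
import numpy as np, cv2
from station import ctrl
def snap(n,f):
    c=ctrl.camera(n); cv2.imwrite('pics/%s.png'%f,c['frame']); return c
def K(c):
    f=200/np.tan(np.radians(c['fovy'])/2); return f
def ray(c,u,v,z):
    f=K(c); p=np.array([[[u,v]]],float)
    d=c.get('dist')
    x=(u-c['cx'])/f; y=(v-c['cy'])/f
    T=np.linalg.inv(c['world_to_cam']); dw=T[:3,:3]@[x,-y,-1]; o=T[:3,3]
    return o+dw*(z-o[2])/dw[2]
def proj(c,P):
    q=c['world_to_cam']@np.append(P,1); f=K(c)
    return c['cx']+f*q[0]/-q[2], c['cy']-f*q[1]/-q[2]
E
python3 - <<'E'
from h import *
a=snap('top','top0');b=snap('scene','scene0')
for c in(a,b): print({k:v for k,v in c.items() if k!='frame'})
print(ctrl.get_obs())
E
```

```text
pics
{'fovy': 53.23752155045802, 'cx': 323.14693820625956, 'cy': 197.44210720002854, 'world_to_cam': array([[-0.02122509, -0.99957578, -0.01994403,  0.07537332],
       [ 0.99532923, -0.02300562,  0.09375744, -0.52938757],
       [-0.09417649, -0.01786086,  0.99539529, -1.05714865],
       [ 0.        ,  0.        ,  0.        ,  1.        ]])}
{'fovy': 48.00520234870886, 'cx': 314.76438909674806, 'cy': 200.5080642702342, 'world_to_cam': array([[-0.68574433,  0.72782543,  0.00498479,  0.31438394],
       [-0.62270753, -0.59022226,  0.51368571,  0.31250012],
       [ 0.37681566,  0.349153  ,  0.85796395, -1.29845081],
       [ 0.        ,  0.        ,  0.        ,  1.        ]])}
{'time_s': 0.1, 'qpos': array([-1.35758432e+00,  3.00390255e-01,  1.52150693e+00,  1.04301214e-05,
        1.32068834e+00, -6.65724253e-02]), 'joint_vel': array([ 0.00135426, -0.00088685, -0.00323564,  0.00134605, -0.00013091,
       -0.00150625]), 'tau': array([ 5.02968433e-04, -5.32644510e+01, -3.53286874e+01,  7.09583564e-02,
        2.34815682e-02, -5.77998799e-05]), 'ee_pos': array([ 0.15184784, -0.52838642,  0.20496204]), 'eef_rot': array([-3.14151652e+00,  9.90001065e-04, -1.29101444e+00]), 'force': array([ 0.06035057,  0.35205758, -0.66508782]), 'moment': array([ 0.00398056, -0.01796046,  0.00083272]), 'grip_width': 0.0943417699503056}
```

View pics/top0.png

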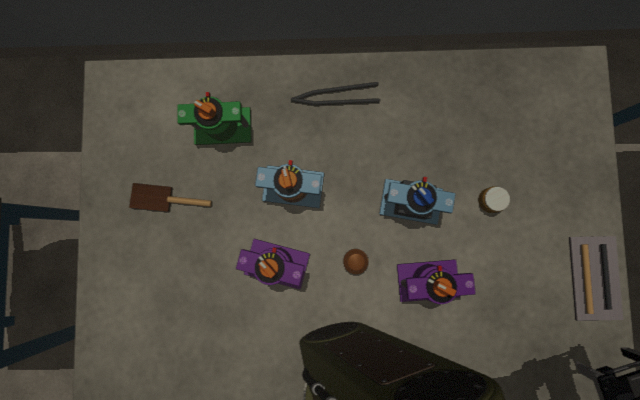

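View pics/scene0.png

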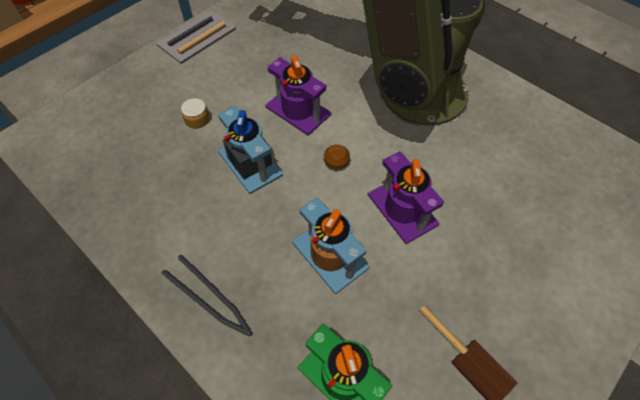

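The target, a blue bridge with an orange knob over a wooden mould, is at (289,181) in top and about (333,225) in scene. The iron clamp's blue knob is at top (424,197).

```bash
cat >> h.py <<'E'
def orange(c,u0,v0,r):
    hsv=cv2.cvtColor(c['frame'],cv2.COLOR_BGR2HSV)
    m=cv2.inRange(hsv,(5,170,110),(18,255,255)); w=np.zeros_like(m)
    cv2.circle(w,(int(u0),int(v0)),r,255,-1); return m&w
E
python3 - <<'E'
from h import *
a=ctrl.camera('top');b=ctrl.camera('scene')
for c,u,v,r in((a,289,181,16),(b,333,225,22)):
    m=orange(c,u,v,r); ys,xs=np.nonzero(m); print(len(xs),xs.mean(),ys.mean(),ray(c,xs.mean(),ys.mean(),.175))
im=np.hstack([cv2.resize(a['frame'][150:220,250:330],(400,350),interpolation=cv2.INTER_CUBIC),cv2.resize(b['frame'][190:260,293:373],(400,350),interpolation=cv2.INTER_CUBIC)])
cv2.imwrite('pics/z1.png',im)
E
```

```text
187 287.09090909090907 179.35828877005346 [0.56145891 0.14481486 0.175     ]
305 332.7508196721312 223.99016393442622 [0.57299088 0.15503619 0.175     ]
```

View pics/z1.png

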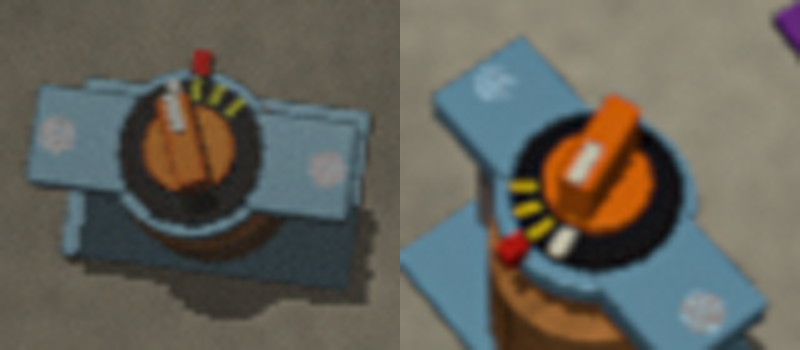

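Call:
play_rows(steps=[[[0, 0, -4, 0, 0, 0, 1], [0, 0, -8, 0, 0, 0, 1], [0, 0, -10, 0, 0, -0.05, 1], [-3, -3, -10, 0, 0, -0.15, 1], [-6, -6.5, -10, 0, 0, -0.25, 1], [-9, -10, -10, 0, 0, -0.35, 1], [-12, -13, -10, 0, 0, -0.45, 1], [-15, -16.5, -10, 0, 0, -0.55, 1], [-18, -20, -10, 0, 0, -0.65, 1], [-21, -23, -10, 0, 0, -0.75, 1], [-24, -26, -10, 0, 0, -0.85, 1], [-27, -29, -10, 0, 0, -0.95, 1], [-30, -32.5, -10, 0, 0, -1.05, 1], [-33, -36, -10, 0, 0, -1.15, 1], [-36, -39, -10, 0, 0, -1.25, 1], [-39, -42, -10, 0, 0, -1.35, 1], [-42, -45.5, -10, 0, 0, -1.45, 1], [-45, -49, -10, 0, 0, -1.55, 1], [-48, -52, -10, 0, 0, -1.65, 1], [-50, -54.5, -10, 0, 0, -1.75, 1]]])

```text
time_s: 1.87
ee_pos: [0.521, 0.0783, 0.3054]
eef_rot: [-3.141, -0.0, 0.464]
force: [0.8, -1.0, -0.2]
grip_width: 0.0938
```

Call:
play_rows(steps=[[[1, -0.6, 0, 0, 0, -0.1, 1], [2, -1.2, 0, 0, 0, -0.2, 1], [3, -1.8, 0, 0, 0, -0.3, 1], [4, -2.4, 0, 0, 0, -0.4, 1], [5, -3, 0, 0, 0, -0.5, 1], [6, -3.6, 0, 0, 0, -0.6, 1], [7, -4.2, 0, 0, 0, -0.7, 1], [7.2, -4.5, 0, 0, 0, -0.8, 1], [7.2, -4.5, 0, 0, 0, -0.9, 1], [7.2, -4.5, 0, 0, 0, -1.0, 1], [7.2, -4.5, 0, 0, 0, -1.1, 1], [7.2, -4.5, 0, 0, 0, -1.2, 1], [7.2, -4.5, 0, 0, 0, -1.3, 1], [7.2, -4.5, 0, 0, 0, -1.39, 1], [7.2, -4.5, 0, 0, 0, -1.39, 1], [7.2, -4.5, 0, 0, 0, -1.39, 1]]])

```text
time_s: 3.2
ee_pos: [0.5652, 0.1507, 0.3053]
eef_rot: [-3.141, -0.001, 1.851]
force: [-0.4, 1.0, -0.2]
grip_width: 0.0937
```

Run:
```python
from h import *
a=snap('wrist','w1')
print({k:v for k,v in a.items() if k!='frame'})
o=ctrl.get_obs();print(o['time_s'],o['ee_pos'],o['eef_rot'],o['qpos'])
```

```text
{'fovy': 65.99644764042611, 'cx': 317.9123087277737, 'cy': 203.5279406466945, 'world_to_cam': array([[-2.77300682e-01,  9.60783129e-01,  3.33049590e-04,
         1.13993976e-02],
       [-9.21136132e-01, -2.65759205e-01, -2.84394569e-01,
         6.19465380e-01],
       [-2.73152993e-01, -7.91695922e-02,  9.58707264e-01,
        -3.21547831e-01],
       [ 0.00000000e+00,  0.00000000e+00,  0.00000000e+00,
         1.00000000e+00]])}
3.25 [0.56526234 0.15073516 0.30534953] [-3.14153065e+00 -6.58405074e-04  1.85099720e+00] [ 1.97694814e-01  3.28749795e-01  1.25501151e+00  6.51109406e-04
  1.55794740e+00 -1.65331081e+00]
```

View pics/w1.png

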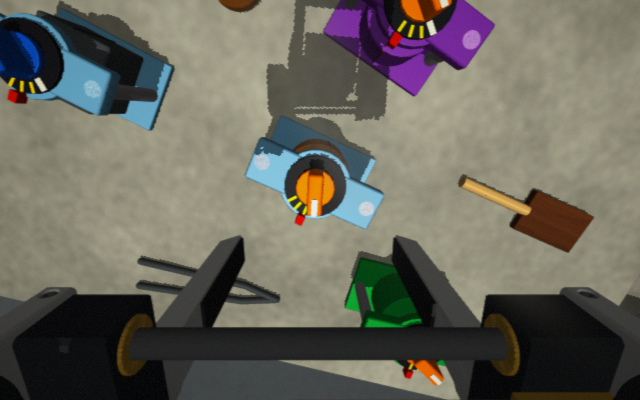

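The wrist view shows the target knob at (315,188), its bar upright in the picture, with the white stripe towards (314,210), red block at (299,220), yellow ticks at (290–303,200–210).

Run:
```python
from h import *
a=ctrl.camera('wrist')
m=orange(a,315,188,45); ys,xs=np.nonzero(m)
print(len(xs),xs.mean(),ys.mean(),xs.min(),xs.max(),ys.min(),ys.max())
for z in(.15,.169,.181): print(z,proj(a,[.5653,.1507,z]))
for z in (.145,.181): print(ray(a,xs.mean(),ys.mean(),z))
cv2.imwrite('pics/z2.png',cv2.resize(a['frame'][150:240,260:370],(770,630))[:600])
```

```text
893 316.30683090705486 189.64389697648377 296 334 170 215
0.15 (np.float64(317.4493967999364), np.float64(189.14897566863695))
0.169 (np.float64(317.4294088367052), np.float64(193.45308390529274))
0.181 (np.float64(317.41559153213484), np.float64(196.4284333054235))
[0.56740055 0.14994972 0.145     ]
[0.55876051 0.14764864 0.181     ]
```

View pics/z2.png

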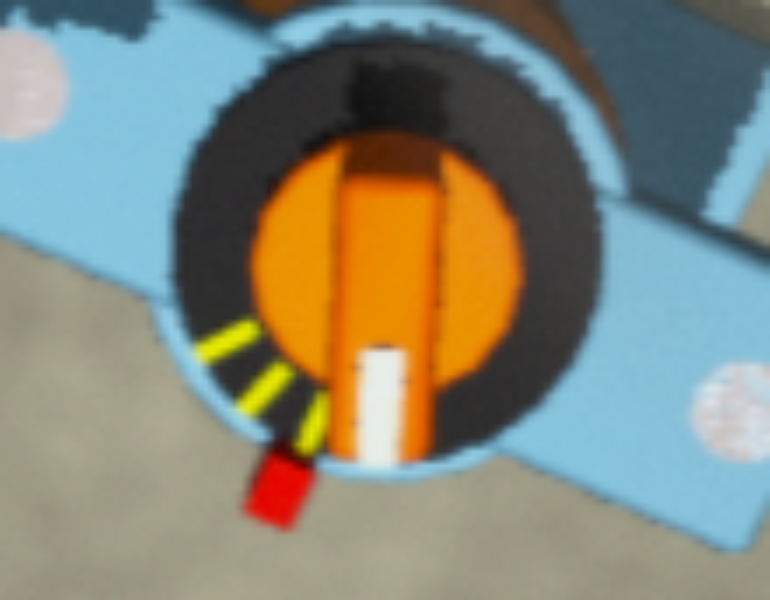

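Run:
```python
from h import *
a=ctrl.camera('wrist')
P=lambda x,y,z: ray(a,260+x/7,150+y/7,z)[:2]
c=P(388,250,.14); n=P(387,180,.181); f=P(381,465,.181); mid=(n+f)/2
ang=lambda v: np.degrees(np.arctan2(v[1],v[0]))
print(c,mid,np.linalg.norm(f-n)); print('bar',ang(f-n),'red',[ang(P(280,488,z)-c) for z in(.134,.14,.147)])
for p in((228,341),(266,388),(312,424)): print('tick',ang(P(*p,.14)-c))
```

```text
[0.56444485 0.1480271 ] [0.5660892  0.14819787] 0.04306027237369733
bar 14.77051001809618 red [np.float64(-7.242194346684845), np.float64(-7.882969436744871), np.float64(-8.709830065630685)]
tick -43.686646433979405
tick -24.744040588425428
tick -7.085141636390799
```

Call:
play_rows(force=35, steps=[[[-0.1, 0, 2, 0, 0, 0.03, 0.6], [-0.1, 0, 4, 0, 0, 0.03, 0.6], [-0.1, 0, 6, 0, 0, 0.03, 0.6], [-0.1, 0, 8, 0, 0, 0.03, 0.6], [-0.1, 0, 10, 0, 0, 0.03, 0.6], [-0.1, 0, 12, 0, 0, 0.03, 0.6], [-0.1, 0, 13.5, 0, 0, 0.03, 0.6], [-0.1, 0, 14.5, 0, 0, 0.03, 0.6], [-0.1, 0, 15.3, 0, 0, 0.03, 0.6], [-0.1, 0, 15.3, 0, 0, 0.03, 0.6], [-0.1, 0, 15.3, 0, 0, 0.03, 0.6]]])

```text
time_s: 4.27
ee_pos: [0.5657, 0.1499, 0.1528]
eef_rot: [3.141, -0.001, 1.822]
force: [-0.1, -0.1, -1.1]
grip_width: 0.0565
```

Call:
play_rows(force=35, steps=[[[-0.15, 0, 0.2, 0, 0, 0, 0.6], [-0.15, 0, 0.2, 0, 0, 0, 0.1], [-0.15, 0, 0.2, 0, 0, 0, 0], [-0.15, 0, 0.2, 0, 0, 0, 0], [-0.15, 0, 0.2, 0, 0, 0, 0], [-0.15, 0, 0.2, 0, 0, 0, 0], [-0.15, 0, 0.2, 0, 0, 0, 0], [-0.15, 0, 0.2, 0, 0, 0, 0]]])

```text
time_s: 4.93
ee_pos: [0.5664, 0.1476, 0.151]
eef_rot: [3.141, 0.001, 1.821]
force: [0.4, -1.3, 0.1]
grip_width: 0.0157
```

Call:
play_rows(force=35, steps=[[[0, 0, 0, 0, 0, 0.06, 0], [0, 0, 0, 0, 0, 0.12, 0], [0, 0, 0, 0, 0, 0.18, 0], [0, 0, 0, 0, 0, 0.24, 0], [0, 0, 0, 0, 0, 0.3, 0], [0, 0, 0, 0, 0, 0.36, 0], [0, 0, 0, 0, 0, 0.42, 0], [0, 0, 0, 0, 0, 0.48, 0], [0, 0, 0, 0, 0, 0.54, 0], [0, 0, 0, 0, 0, 0.6, 0], [0, 0, 0, 0, 0, 0.66, 0], [0, 0, 0, 0, 0, 0.72, 0], [0, 0, 0, 0, 0, 0.78, 0], [0, 0, 0, 0, 0, 0.84, 0], [0, 0, 0, 0, 0, 0.9, 0], [0, 0, 0, 0, 0, 0.95, 0], [0, 0, 0, 0, 0, 1.0, 0], [0, 0, 0, 0, 0, 1.03, 0], [0, 0, 0, 0, 0, 1.05, 0], [0, 0, 0, 0, 0, 1.05, 0]]])

```text
time_s: 6.6
ee_pos: [0.5662, 0.1463, 0.151]
eef_rot: [3.139, 0.002, 0.77]
force: [-3.0, -7.7, 1.9]
grip_width: 0.0159
```

Run:
```python
from h import *
o=ctrl.get_obs();print(o['ee_pos'],o['eef_rot'],o['force'],o['moment'])
a=ctrl.camera('wrist')
cv2.imwrite('pics/w3.png',cv2.resize(a['frame'][200:400,160:480],(768,480)))
```

```text
[0.56618885 0.14631816 0.15095249] [3.13924453e+00 2.24157467e-03 7.69743171e-01] [-2.95457177 -7.66766423  1.8731374 ] [-1.64263308  0.44777008  0.07117869]
```

View pics/w3.png

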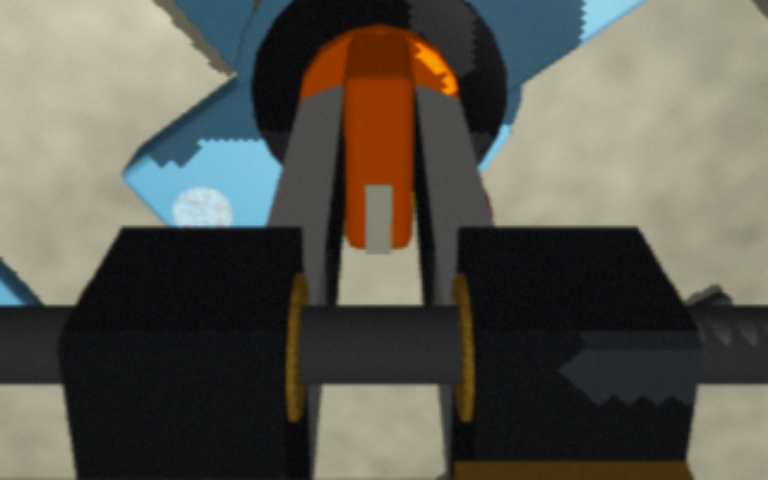

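The bar sits square in the jaws and has turned with them. Next I release, rise and look.

Call:
play_rows(steps=[[[0, 0, 0, 0, 0, 0, 0.3], [0, 0, 0, 0, 0, 0, 0.6], [0, 0, 0, 0, 0, 0, 0.6], [0, 0, 0, 0, 0, 0, 0.6], [0, 0, 0, 0, 0, 0, 0.6], [0, 0, -2, 0, 0, 0, 0.6], [0, 0, -5, 0, 0, 0, 0.6], [0, 0, -8, 0, 0, 0, 0.6], [0, 0, -11, 0, 0, 0, 0.6], [0, 0, -14, 0, 0, 0, 0.6], [0, 0, -15.5, 0, 0, 0, 0.6], [0, 0, -15.5, 0, 0, 0, 0.6], [0, 0, -15.5, 0, 0, 0, 0.6]]])

```text
time_s: 7.73
ee_pos: [0.5662, 0.1469, 0.3058]
eef_rot: [3.139, 0.002, 0.771]
force: [0.2, -0.3, -0.5]
grip_width: 0.0564
```

Run:
```python
from h import *
a=ctrl.camera('wrist'); print(proj(a,[.5645,.148,.14]))
cv2.imwrite('pics/w4.png',cv2.resize(a['frame'][150:240,260:370],(770,630))[:600])
```

```text
(np.float64(316.93653793232846), np.float64(185.49094414305256))
```

View pics/w4.png

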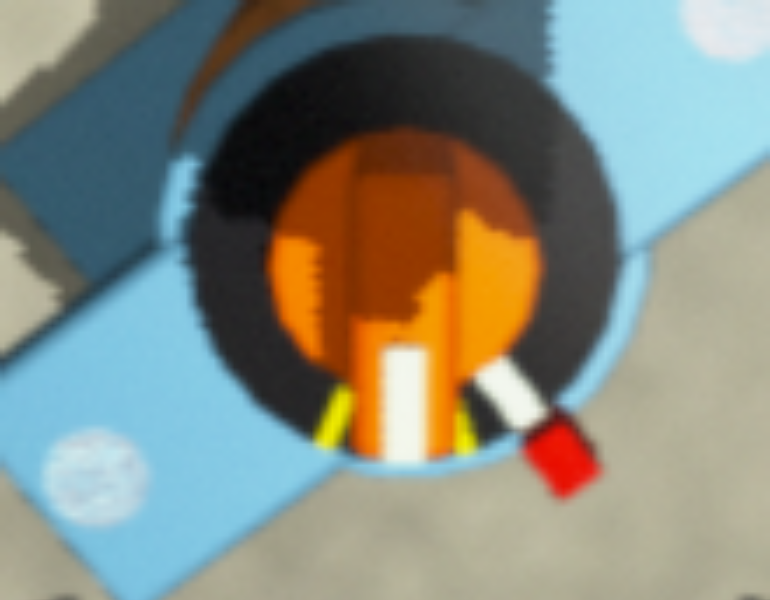

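The white line now meets the red block, so the screw is tight. The stripe lies between ticks 1 and 3, over tick 2, which makes the slip about 36–38° (1.8–1.9 clicks), inside the 20–60° window.

Run:
```python
from h import *
ctrl.hand_in()
```

```text
the job is handed in; nothing more can be done
```

I turned the orange knob on the wooden mould's clamp 1.05 rad clockwise, let go, lifted clear and handed the job in at about 8 s.

- **Screw:** in the last wrist picture the dial's white line meets the red block, so the screw is tight.
- **Slip:** the knob's stripe sits about 36–38° past the white line, between ticks 1 and 3. That is nearly two clicks and well short of the third.
- **Grip:** the fingers closed to 16 mm, the bar's thickness. After release the force reading was close to zero, with nothing touching the knob.
- **Iron clamp:** the arm never went down near its blue knob. I did not take a final picture of it to confirm.

None of my checks failed. The first two camera estimates of the knob's position differed by about 15 mm, and the close wrist view settled it.

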